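# Load the jeweller's stake stand and lock it

### The job

Mount every forming stake that stands on the bench in a free quick-release socket of the stake stand: pull the brass sleeve back until it stays, push the stake fully home so that the sleeve springs forward and locks it. Only when all are locked in, pick up the mallet and strike the stand's sprung lock pin down until it stays down (a brisk blow with the mallet's face, never the fingers), then stand the mallet upright on its cork pad again. Leave every sleeve fully forward and the other things on the bench where they are.

Things in the scene. Friction and masses are not known exactly. Their poses are not given: they have to be found in the camera images.
- stand: Low steel stake stand bolted to the bench: base plate 110 x 400 x 20 mm with three round quick-release sockets in a row, 100 mm apart, and a lock pin at one end. Origin on the bench under the middle socket; z up; y runs along the row: sockets at y = +100 (left), 0 (mid), -100 mm (right), pin at y = -190 mm. The plate reaches 55 mm either side in x.
- mouth_left (a point): Centre of the left socket's mouth, 85 mm above the bench, on the socket's axis (fixed to the stand, same axes). Bore 28.5 mm across, rim 35 mm outside. Fully home, a stake's collar rests on the rim, its foot 30 mm below this point. Jaws in the bore bar a shank while the sleeve is forward.
- sleeve_left (a joint): How far the left brass sleeve is pulled back, m: 0 = forward (up), 0.014 = end of travel (down). A spring pushes it up with 4 to 9 N. Pulled down past about 0.011 it is caught and stays back at about 0.0095, jaws open. A stake pushed fully home (a few newtons) trips the catch: the sleeve springs up and the jaws lock in the stake's groove.
- sleeve_left_grip (a point): Centre of the left sleeve, on the socket's axis and moving with the sleeve: a knurled brass ring 46 mm across and 28 mm tall round the socket; this point is at its mid-height, 69 mm above the bench when the sleeve is forward.
- mouth_mid (a point): Centre of the mid socket's mouth, 85 mm above the bench, on the socket's axis (fixed to the stand, same axes). Bore 28.5 mm across, rim 35 mm outside. Fully home, a stake's collar rests on the rim, its foot 30 mm below this point. Jaws in the bore bar a shank while the sleeve is forward.
- sleeve_mid (a joint): How far the mid brass sleeve is pulled back, m: 0 = forward (up), 0.014 = end of travel (down). A spring pushes it up with 4 to 9 N. Pulled down past about 0.011 it is caught and stays back at about 0.0095, jaws open. A stake pushed fully home (a few newtons) trips the catch: the sleeve springs up and the jaws lock in the stake's groove.
- sleeve_mid_grip (a point): Centre of the mid sleeve, on the socket's axis and moving with the sleeve: a knurled brass ring 46 mm across and 28 mm tall round the socket; this point is at its mid-height, 69 mm above the bench when the sleeve is forward.
- mouth_right (a point): Centre of the right socket's mouth, 85 mm above the bench, on the socket's axis (fixed to the stand, same axes). Bore 28.5 mm across, rim 35 mm outside. Fully home, a stake's collar rests on the rim, its foot 30 mm below this point. Jaws in the bore bar a shank while the sleeve is forward.
- sleeve_right (a joint): How far the right brass sleeve is pulled back, m: 0 = forward (up), 0.014 = end of travel (down). A spring pushes it up with 4 to 9 N. Pulled down past about 0.011 it is caught and stays back at about 0.0095, jaws open. A stake pushed fully home (a few newtons) trips the catch: the sleeve springs up and the jaws lock in the stake's groove.
- sleeve_right_grip (a point): Centre of the right sleeve, on the socket's axis and moving with the sleeve: a knurled brass ring 46 mm across and 28 mm tall round the socket; this point is at its mid-height, 69 mm above the bench when the sleeve is forward.
- stake_dome: Forming stake with a round, domed head. From its origin (centre of the foot), z up: steel shank 26 mm across to 30 mm (tapered foot, groove 20 mm across from 12 to 20 mm), collar 34 mm across from 30 to 35 mm, then the white nylon head: upright cylinder 30 mm across up to 72 mm, domed top at 83 mm. 0.10 to 0.20 kg. Starts upright on its foot. May be absent.
- stake_square: Forming stake with a square head. From its origin (centre of the foot), z up: steel shank 26 mm across to 30 mm (tapered foot, groove 20 mm across from 12 to 20 mm), collar 34 mm across from 30 to 35 mm, then the white nylon head: square 28 x 28 mm (sides along the body's x and y) up to 78 mm, flat top. 0.10 to 0.20 kg. Starts upright on its foot. May be absent.
- stake_mushroom: Forming stake with a mushroom head. From its origin (centre of the foot), z up: steel shank 26 mm across to 30 mm (tapered foot, groove 20 mm across from 12 to 20 mm), collar 34 mm across from 30 to 35 mm, then the white nylon head: stem 22 mm across up to 54 mm, then a cap 40 mm across with upright sides from 54 to 78 mm, flat top. 0.10 to 0.20 kg. Starts upright on its foot. May be absent.
- lock_pin (a joint): Travel of the lock pin, m: 0 = up, 0.014 = fully down. A spring resists with 5 to 11 N; struck down past about 0.011 it catches and stays down at about 0.0095.
- pin_top (a point): The lock pin's round steel head, 24 mm across and 7 mm thick; origin at the centre of its top, 78 mm above the bench when up. Its underside is 16 mm above the housing (34 mm across) when up.
- mallet: Wooden mallet standing on its striking face: head an upright cylinder 56 mm across, 50 mm tall; origin at the centre of the lower face, z up. The level handle, 20 mm wide and 24 mm tall, its middle 26 mm above the face, runs along the body's -x to 160 mm from the head's axis. It balances about 25 mm from that axis; grip it about 53 mm from it. 0.2 to 0.3 kg.
- pad: Cork mallet pad fixed on the bench, 140 (x) x 240 (y) x 5 mm thick; origin at the centre of its underside.
- brass_bowl: Bystander: brass bowl 90 mm across, 32 mm high; origin at the centre of its underside.
- steel_puck: Bystander: steel puck 32 mm across, 16 mm high; origin at the centre of its underside.
- ring_gauge: Bystander: steel ring 38 mm across, 12 mm high; origin at the centre of its underside.
- wax_block: Bystander: green wax block 55 x 32 x 22 mm; origin at the centre of its underside.
- mortar: Bystander: white ceramic mortar 84 mm across, 75 mm high; origin at the centre of its underside.
- flux_jar: Bystander: jar 52 mm across, 70 mm high; origin at the centre of its underside.
- scriber: Bystander: scriber with a handle, 160 mm long, lying along its x.
There are look-alikes about, which are no part of the job. What is shaped like the stake_dome but purple is not meant.

How it is judged:
On the way, in this order (a step that is already met when the one before it is completed fails the run):
1. a sleeve is pulled back until it is caught (value of joint any of sleeve_left, sleeve_mid, sleeve_right above 0.008 m), for 0.1 s.
2. every stake present is fully home in a socket with the sleeve sprung forward (((horizontal distance between stake_dome and mouth_left below 0.003 m and z of stake_dome in the frame of mouth_left below -0.0265 m and angle between stake_dome's own z axis and vertical below 0.08 rad and value of joint sleeve_left below 0.002 m) or (horizontal distance between stake_dome and mouth_mid below 0.003 m and z of stake_dome in the frame of mouth_mid below -0.0265 m and angle between stake_dome's own z axis and vertical below 0.08 rad and value of joint sleeve_mid below 0.002 m) or (horizontal distance between stake_dome and mouth_right below 0.003 m and z of stake_dome in the frame of mouth_right below -0.0265 m and angle between stake_dome's own z axis and vertical below 0.08 rad and value of joint sleeve_right below 0.002 m)) and ((horizontal distance between stake_square and mouth_left below 0.003 m and z of stake_square in the frame of mouth_left below -0.0265 m and angle between stake_square's own z axis and vertical below 0.08 rad and value of joint sleeve_left below 0.002 m) or (horizontal distance between stake_square and mouth_mid below 0.003 m and z of stake_square in the frame of mouth_mid below -0.0265 m and angle between stake_square's own z axis and vertical below 0.08 rad and value of joint sleeve_mid below 0.002 m) or (horizontal distance between stake_square and mouth_right below 0.003 m and z of stake_square in the frame of mouth_right below -0.0265 m and angle between stake_square's own z axis and vertical below 0.08 rad and value of joint sleeve_right below 0.002 m)) and ((horizontal distance between stake_mushroom and mouth_left below 0.003 m and z of stake_mushroom in the frame of mouth_left below -0.0265 m and angle between stake_mushroom's own z axis and vertical below 0.08 rad and value of joint sleeve_left below 0.002 m) or (horizontal distance between stake_mushroom and mouth_mid below 0.003 m and z of stake_mushroom in the frame of mouth_mid below -0.0265 m and angle between stake_mushroom's own z axis and vertical below 0.08 rad and value of joint sleeve_mid below 0.002 m) or (horizontal distance between stake_mushroom and mouth_right below 0.003 m and z of stake_mushroom in the frame of mouth_right below -0.0265 m and angle between stake_mushroom's own z axis and vertical below 0.08 rad and value of joint sleeve_right below 0.002 m)) and value of joint each of sleeve_left, sleeve_mid, sleeve_right below 0.002 m), for 0.2 s.
3. the mallet's face strikes the pin: the pin moves down faster than 0.05 m/s with the face within 25 mm of its top (velocity of joint lock_pin above 0.05 m/s and distance between mallet and pin_top below 0.025 m).
At the end, for the whole second after the job is handed in: Each stake is in a socket: 3 mm of its axis, collar within 3.5 mm of the rim, tilt under 0.08 rad; all sleeves within 2 mm of forward; pin more than 8 mm down; mallet at rest on its pad, upright within 0.1 rad, head axis within 55 (x) and 105 mm (y) of its centre (all of step 2 and value of joint lock_pin above 0.008 m and x of mallet in the frame of pad between -0.055 and 0.055 m and y of mallet in the frame of pad between -0.105 and 0.105 m and height (world z) of mallet below 0.01 m and angle between mallet's own z axis and vertical below 0.1 rad and linear speed of mallet below 0.02 m/s); the robot touches nothing.
It fails at once if the fingers or the arm push the lock pin (contact force between any of the fingers, the arm and lock_pin above 2 N).
It fails at once if a bystander (bowl, puck, ring, wax block, mortar, jar or scriber) is moved more than 4 cm (distance of any of brass_bowl, steel_puck, ring_gauge, wax_block, mortar, flux_jar, scriber from where it was at the start of the episode above 0.04 m).
Of stake_dome, stake_square, stake_mushroom only 2 to 3 are there at a start; the rules pass over those that are not, and their reading is None.
At some moment in a run one of mallet may be knocked a few centimetres aside while the robot is not near it.
Once in a run the grip may slacken for a moment while it holds something.
It also fails if it takes over 210 s, if anything falls off the work surface, if the arm or the gripper's body presses on something with over 40 N, if the wrist force passes 120 N, or if a joint passes its speed limit or range.

### The arm

A 6-joint arm with a two-finger parallel gripper is mounted at the origin on the work surface. World frame = base frame: x ahead of the robot, y to its left, z up, the work surface at z = 0. Lengths are in m, angles in rad, forces in N, time in s.
With the tool pointing down it reaches from about 0.35 to 0.775 m from the base axis. Payload 7.3 kg.
Tool frame: the origin (TCP) lies at the very end of the fingers, on their centre line; the grasp point (between the pads) lies 19 mm behind it; z points along the fingers, y is the line along which they close (so a half turn about z gives the same grasp; the last joint's range is limited). The gripper opens to 92 mm and grips with 3 to 60 N. Pads are 19 mm wide; open, the fingers measure 130 mm over their backs; the gripper's body (75 mm by 190 mm) begins 47 mm behind the grasp point.
Start: joints at [-1.342, 0.342, 1.524, -0, 1.275, -0.146], TCP at [0.192, -0.489, 0.227] pointing down, gripper open.
Joint ranges: [-2.53, 2.53], [-0.77, 2.02], [0.04, 2.7], [-1, 4.14], [0.28, 2.66], [-3.11, 3.11]. Speed limits (rad/s): [2.57, 2.57, 3.14, 3.14, 3.14, 3.14].

### API

Orientations are given as [roll, pitch, yaw] about the fixed x, y, z axes, in that order (R = Rz(yaw) Ry(pitch) Rx(roll)).
In Python, from cell import robot, read_camera, get_calibration gives the robot as it stands. The module is installed in compiled form; this text tells all that it offers.
- The arm moves only by the tool send_rows, never from a script. Its argument "plan" is a list of rows, each a list of 2 entries, a list of its own where there are three numbers: the shift along the tool's x, y, z as a fraction of full scale, then the turn, a rotation vector about the tool's x, y, z as a fraction of full scale. A call has exactly 10 rows; each row shifts and turns the commanded pose from where the row before left it, along the tool's axes as they then stand; what a row does not reach is not made up. Full scale, the value 1, is 0.025 m for a shift and 90 degrees for a turn. A row lasts 1/8 s, in which the tool goes at most 62.5 mm and 10.7 degrees, less where a joint would pass 70% of its speed; a pose out of reach is approached as far as the arm can. A call with a number of a shift or a turn outside -1 to 1 is refused whole. A call with a gripper value outside its range is refused whole. "gripper" is the opening, from -1 (shut) to 1 (fully open), so that 0 is half open, set as the call begins (left out, the last holds). The fingers move at their own pace and stop on an object; "force" is the grip in N (left out, the last holds). Time passes only in rows, so rows that do not move let the fingers close, or fill a call up. It gives the time, the measured TCP pose, the force, the opening and the grip force at its end, in the units of the state.
- robot.observe(): the state, without advancing time (a new reading comes with each control period).
- read_camera(name): name is "scene" or "side" or "wrist"; returns (picture, depth): 384x512x3 uint8, blue, green, red; 384x512 float32, m along the optical axis (not along the pixel's ray), 0 where there is no reading.
- get_calibration(name): a dict with "intrinsics" (3x3 intrinsics, pixels), "rvec" (rotation vector, rad) and "tvec" (3), from world to camera coordinates, as OpenCV has them. Camera axes: x right, y down, z forward; pixel columns grow to the right and rows downward; lengths in m; the calibration is good to about 2 mm. A picture is of the moment at which its call begins: read the wrist's pose just before it. get_calibration takes no time and is no camera call; for the wrist camera it gives the pose at the moment of the call.
- robot.hand_in(): hands the job in; it is judged then, once.
The state is a dict: "time": time; "qpos": joint angles; "qvel": joint speeds; "joint_efforts": joint torques, N m; "tool_pos": TCP position; "tool_rot": TCP orientation; "contact_force": force on the tool from outside, world axes, zero at the start; "torque": the same for the moment, N m; "opening": finger opening in m; "grip_force": force on a finger pad.
Only numpy, scipy, OpenCV 4.12 (cv2) and the standard library are available. Lean on these libraries where they do the work, as an engineer would, in place of code of your own. Each camera call takes 0.05 s, during which the arm holds its last target. There are 200 camera calls.

## Working session

There is one attempt and no reset: what is moved stays moved. The work goes in short steps, Python scripts to look and compute and a tool call to move; the robot and the scene stay as the last step left them, time stands still between calls to the robot, and variables do not carry over. Pictures are saved under pics/ and viewed, at most 14 in all, crops included, and the job is handed in when it is done.

Besides the shell and the picture viewer there is one more tool, called after "Call:" in YAML: its name, and indented under it one key for each argument. send_rows: Moves the arm, as the interface text tells. Shift numbers are shares of 0.025 m and turn numbers shares of 90 degrees, none past 1 either way. Its arguments: {"type":"object","properties":{"plan":{"type":"array"},"gripper":{"type":"number"},"force":{"type":"number"}},"required":["plan"]}

```bash
mkdir -p pics; ls; cat > h.py <<'E'
import numpy as np, cv2
from cell import robot, read_camera, get_calibration
def cal(n):
    c=get_calibration(n); R=cv2.Rodrigues(np.array(c["rvec"],float))[0]
    return np.array(c["intrinsics"]),R,np.array(c["tvec"],float).ravel()
def cloud(n):
    K,R,t=cal(n); im,d=read_camera(n)
    v,u=np.mgrid[:d.shape[0],:d.shape[1]]
    P=np.stack([(u-K[0,2])/K[0,0]*d,(v-K[1,2])/K[1,1]*d,d],-1)
    return im,d,(P-t)@R
def ray(n,uv,z,c=None):
    K,R,t=c or cal(n); o=-R.T@t
    d=R.T@np.linalg.inv(K)@np.array([uv[0],uv[1],1.0]); return o+d*(z-o[2])/d[2]
def delta(target,yaw=None):
    "world target (pos) -> shift in tool axes units"
    s=robot.observe(); 
    r,p,y=s["tool_rot"]; from scipy.spatial.transform import Rotation as Ro
    R=Ro.from_euler("xyz",[r,p,y]).as_matrix()
    return R.T@(np.array(target)-s["tool_pos"])/0.025
E
python3 - <<'E'
from h import *
s=robot.observe(); print(s)
for n in ["scene","side","wrist"]:
    im,d,P=cloud(n); cv2.imwrite(f"pics/{n}0.png",im); np.savez(f"{n}0.npz",im=im,P=P,d=d); K,R,t=cal(n); print(n,-R.T@t,K[0,0],(d>0).mean())
E
```

```text
pics
{'time': 0.0, 'qpos': array([-1.34202478e+00,  3.42718761e-01,  1.52506801e+00,  1.26484903e-05,
        1.27539722e+00, -1.46026945e-01]), 'qvel': array([ 2.47449558e-04,  4.75590309e-04,  6.13836038e-04, -1.04350178e-04,
        1.13242143e-05, -1.73632076e-03]), 'joint_efforts': array([ 7.40061532e-04, -4.31245816e+01, -2.44218886e+01,  7.17497477e-02,
        5.57788624e-02, -1.62716506e-04]), 'tool_pos': array([ 0.19210713, -0.48812709,  0.22602923]), 'tool_rot': array([-3.14002001e+00, -2.43519043e-04,  3.74794608e-01]), 'contact_force': array([-0.27397094, -1.15425905,  0.72202974]), 'torque': array([-0.03532455,  0.01486725,  0.01554414]), 'grip_force': 0.0, 'opening': 0.09193440181371382}
scene [ 0.98858981 -0.49077458  0.67924171] 376.9431713263816 0.9960428873697916
side [0.02987926 0.74760293 0.69358359] 391.7342404335671 0.996063232421875
wrist [ 0.26370508 -0.45959934  0.38362761] 336.9574166092244 0.996063232421875
```

View pics/scene0.png

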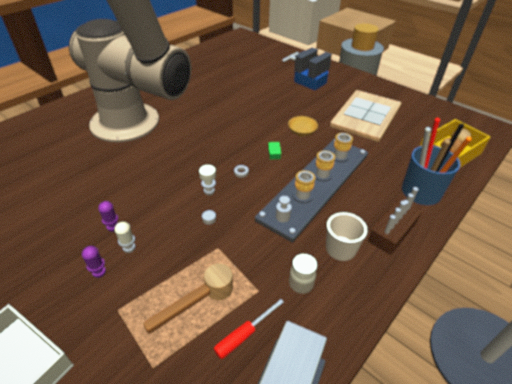

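View pics/side0.png

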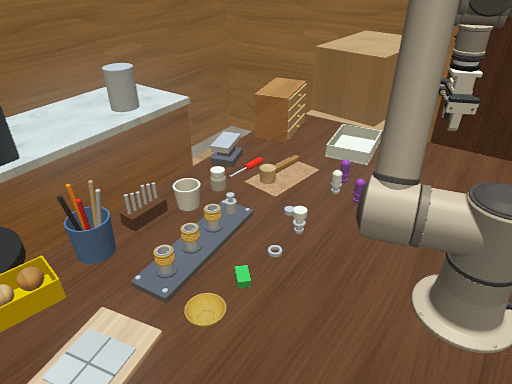

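The scene view shows two white stakes: a mushroom at (208,178), and a dome or square at (124,235) beside two purple look-alikes. The stand's sockets are at (304,182), (325,160) and (343,143), the pin at (284,205), and the mallet on its pad at (190,295). The side view agrees.

```bash
cat > m.py <<'E'
from h import *
from scipy.optimize import least_squares
def fitc(Q,r):
    c0=Q.mean(0)[:2]
    f=lambda c:np.hypot(Q[:,0]-c[0],Q[:,1]-c[1])-r
    s=least_squares(f,c0,loss="soft_l1",f_scale=0.002); return s.x,np.sqrt(np.mean(s.fun**2))
E
python3 - <<'E'
from m import *
D={n:np.load(n+"0.npz") for n in["scene","side","wrist"]}
for n in D:
    P=D[n]["P"];im=D[n]["im"]; hsv=cv2.cvtColor(im,cv2.COLOR_BGR2HSV)
    x,y,z=P[...,0],P[...,1],P[...,2]
    ok=(D[n]["d"]>0)&(x>0.1)&(x<0.95)&(abs(y)<0.8)&(np.hypot(x,y)>.25)
    print(n,"bench z",np.median(z[ok&(z<.02)]))
    H=hsv[...,0].astype(int);S=hsv[...,1];V=hsv[...,2]
    for name,m in dict(brass=(H>14)&(H<30)&(S>110)&(z>.04),white=(S<60)&(V>150)&(z>.025)&(z<.12),purple=(H>130)&(H<160)&(S>90),cork=(H>5)&(H<22)&(S>60)&(V>120)&(z>0.0)&(z<.1)).items():
        k,l,st,c=cv2.connectedComponentsWithStats((m&ok).astype(np.uint8))
        for i in range(1,k):
            if st[i,4]>25:
                Q=P[l==i]; print(n,name,c[i].round(),st[i,4],Q.mean(0).round(3),Q.min(0).round(3),Q.max(0).round(3))
E
```

```text
scene bench z 0.0017087088995097516
scene brass [459. 141.] 856 [0.85  0.504 0.086] [0.777 0.291 0.04 ] [0.901 0.638 0.2  ]
scene brass [342. 145.] 152 [0.622 0.283 0.074] [0.594 0.273 0.057] [0.638 0.311 0.087]
scene brass [324. 164.] 170 [0.632 0.184 0.074] [0.602 0.174 0.058] [0.648 0.214 0.087]
scene brass [304. 185.] 188 [0.642 0.085 0.074] [0.611 0.075 0.057] [0.657 0.113 0.088]
scene brass [185. 303.] 599 [ 0.657 -0.299  0.045] [ 0.632 -0.378  0.04 ] [ 0.692 -0.203  0.059]
scene white [290.  57.] 43 [0.187 0.615 0.077] [0.175 0.578 0.072] [0.205 0.662 0.082]
scene white [367. 111.] 622 [0.553 0.557 0.027] [0.483 0.491 0.025] [0.62  0.627 0.03 ]
scene white [344. 137.] 48 [0.613 0.303 0.083] [0.596 0.281 0.067] [0.633 0.322 0.089]
scene white [325. 156.] 70 [0.622 0.203 0.083] [0.603 0.179 0.065] [0.641 0.222 0.09 ]
scene white [207. 171.] 161 [ 0.441 -0.042  0.078] [ 0.419 -0.06   0.069] [ 0.459 -0.021  0.082]
scene white [305. 176.] 75 [0.631 0.104 0.083] [0.614 0.082 0.062] [0.65  0.12  0.089]
scene white [208. 184.] 65 [ 0.443 -0.044  0.039] [ 0.422 -0.056  0.034] [ 0.457 -
[... 5920 characters left out ...]
274 -0.257  0.   ] [ 0.283 -0.237  0.002]
wrist cork [24. 11.] 31 [ 0.257 -0.211  0.   ] [ 0.254 -0.218  0.   ] [ 0.261 -0.203  0.002]
wrist cork [15. 11.] 27 [ 0.253 -0.202  0.   ] [ 0.249 -0.208  0.   ] [ 0.256 -0.198  0.002]
wrist cork [101.  15.] 46 [ 0.282 -0.285  0.   ] [ 0.275 -0.296  0.   ] [ 0.286 -0.275  0.001]
wrist cork [206.  48.] 36 [ 0.292 -0.395  0.   ] [ 0.286 -0.401  0.   ] [ 0.299 -0.39   0.001]
wrist cork [41. 53.] 30 [ 0.224 -0.235  0.   ] [ 0.218 -0.242  0.   ] [ 0.231 -0.229  0.001]
wrist cork [215.  85.] 27 [ 0.26  -0.416  0.   ] [ 0.255 -0.42   0.   ] [ 0.265 -0.412  0.001]
wrist cork [132. 101.] 37 [ 0.211 -0.337  0.   ] [ 0.206 -0.345  0.   ] [ 0.216 -0.332  0.002]
```

View pics/wrist0.png

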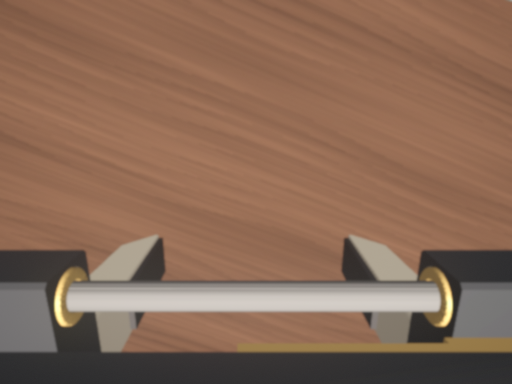

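The wrist view shows only bare bench with the open fingers at (125,290) and (380,290).

```bash
python3 - <<'E'
from m import *
D={n:np.load(n+"0.npz") for n in["scene","side"]}
def box(n,c,r,z0,z1):
    P=D[n]["P"]; m=(D[n]["d"]>0)&(np.hypot(P[...,0]-c[0],P[...,1]-c[1])<r)&(P[...,2]>z0)&(P[...,2]<z1); return P[m]
def both(c,rr,r,z0,z1,t):
    out=[]
    for n in D:
        Q=box(n,c,rr,z0,z1); out.append(fitc(Q,r)[0].round(4)); 
    Q=np.vstack([box(n,c,rr,z0,z1) for n in D]); f=fitc(Q,r); print(t,*out,"both",f[0].round(4),f[1].round(4),len(Q),"zmax",np.percentile(np.vstack([box(n,c,rr,z0,.1) for n in D])[:,2],95).round(4)); return f[0]
S=[both(c,.028,.023,.059,.079,k) for c,k in(((.613,.299),'L'),((.624,.199),'M'),((.633,.099),'R'))]
both((.642,.008),.018,.012,.071,.0755,'pin')
both((.437,-.039),.026,.020,.057,.074,'mush')
both((.440,-.284),.021,.015,.04,.068,'dome?')
for c,k in(((.440,-.284),'dome?'),((.365,-.272),'pur1'),((.45,-.36),'pur2')):
    Q=np.vstack([box(n,c,.019,.066,.1) for n in D]); o=np.argsort(Q[:,2])
    print(k,np.percentile(Q[:,2],[5,25,50,75,95,100]).round(4))
Y=np.vstack([box('scene',(.65,-.2),.034,.05,.065),box('side',(.65,-.2),.034,.05,.065)]); print('mallet top',Y.mean(0),Y.min(0),Y.max(0))
for n in D:
    im=D[n]["im"];P=D[n]["P"]; h=cv2.cvtColor(im,cv2.COLOR_BGR2HSV)
    m=(P[...,0]>.52)&(P[...,0]<.75)&(P[...,1]>-.46)&(P[...,1]<-.1)&(P[...,2]>.036)&(P[...,2]<.048)
    Q=P[m]; print(n,'handle',len(Q))
    if len(Q)>20:
        (c,sz,a)=cv2.minAreaRect((Q[:,:2]*1000).astype(np.float32)); print(c,sz,a)
    m=(P[...,0]>.5)&(P[...,0]<.78)&(P[...,1]>-.48)&(P[...,1]<-.1)&(P[...,2]>.0035)&(P[...,2]<.0075)&(h[...,2]>90)&(h[...,0]<25)
    k,l,st,_=cv2.connectedComponentsWithStats(m.astype(np.uint8)); i=1+st[1:,4].argmax(); Q=P[l==i]
    print('pad',cv2.minAreaRect((Q[:,:2]*1000).astype(np.float32)),len(Q))
v=S[0]-S[2]; print('stand y dir',v,np.degrees(np.arctan2(-v[0],v[1])), 'pin pred', S[1]-1.9*v/np.linalg.norm(v)*.1)
E
```

```text
L [0.6149 0.2976] [0.6126 0.2986] both [0.6135 0.298 ] 0.0048 302 zmax 0.087
M [0.6243 0.1979] [0.6216 0.1988] both [0.6228 0.1983] 0.0048 295 zmax 0.087
R [0.6335 0.0988] [0.6317 0.0998] both [0.6326 0.0991] 0.0049 286 zmax 0.087
pin [0.6406 0.0087] [0.6403 0.0077] both [0.6404 0.0081] 0.0008 13 zmax 0.0809
mush [ 0.4369 -0.0384] [ 0.4356 -0.0388] both [ 0.4363 -0.0386] 0.0013 142 zmax 0.0809
dome? [ 0.441  -0.2852] [ 0.4391 -0.2855] both [ 0.4406 -0.2853] 0.0013 199 zmax 0.0832
dome? [0.0684 0.074  0.0781 0.0814 0.0839 0.0854]
pur1 [0.0676 0.0732 0.0782 0.0819 0.0838 0.0874]
pur2 [0.0682 0.0743 0.0788 0.0818 0.0842 0.0863]
mallet top [ 0.65842334 -0.21328498  0.0560728 ] [ 0.63264277 -0.23363367  0.05033505] [ 0.68326208 -0.19149952  0.05959681]
scene handle 851
(655.1738891601562, -289.40155029296875) (182.10862731933594, 36.570682525634766) 73.7758560180664
pad ((638.5533447265625, -278.33721923828125), (243.83924865722656, 146.29232788085938), 81.537109375) 5263
side handle 169
(663.7982788085938, -228.562255859375) (298.78924560546875, 70.57794189453125) 69.28575134277344
pad ((637.8232421875, -279.777099609375), (260.2197570800781, 152.67025756835938), 79.66429901123047) 810
stand y dir [-0.01916617  0.1989052 ] 5.503932400671272 pin pred [0.64097723 0.00912936]
```

Call:
send_rows:
  plan:
    - [[0,0,0],[0,0,-0.117]]
    - [[0,0,0],[0,0,-0.117]]
    - [[0,0,0],[0,0,-0.117]]
    - [[0,0,0],[0,0,-0.117]]
    - [[0,0,0],[0,0,-0.117]]
    - [[0,0,0],[0,0,-0.117]]
    - [[0,0,0],[0,0,-0.117]]
    - [[1,0.85,0],[0,0,0]]
    - [[1,0.85,0],[0,0,0]]
    - [[1,0.85,0],[0,0,0]]
  gripper: 1

```text
time: 1.4
tool_pos: [0.2493, -0.4071, 0.2264]
tool_rot: [-3.142, -0.001, 1.661]
contact_force: [-0.1, -0.6, -0.2]
opening: 0.092
grip_force: 0.0
```

Call:
send_rows:
  plan:
    - [[1,0.85,0],[0,0,0]]
    - [[1,0.85,0],[0,0,0]]
    - [[1,0.85,0],[0,0,0]]
    - [[1,0.85,0],[0,0,0]]
    - [[1,0.85,0],[0,0,0]]
    - [[1,0.85,0],[0,0,0]]
    - [[1,0.85,0],[0,0,0]]
    - [[1,0.85,0],[0,0,0]]
    - [[1,0.85,0],[0,0,0]]
    - [[1,0.85,0],[0,0,0]]

```text
time: 2.65
tool_pos: [0.4384, -0.1389, 0.2265]
tool_rot: [-3.141, -0.0, 1.661]
contact_force: [-0.1, -0.8, 0.0]
opening: 0.0918
grip_force: 0.0
```

Call:
send_rows:
  plan:
    - [[1,0.85,0],[0,0,0]]
    - [[1,0.85,0],[0,0,0]]
    - [[1,0.85,0],[0,0,0]]
    - [[1,0.85,0],[0,0,0]]
    - [[1,0.85,0],[0,0,0]]
    - [[1,0.85,0],[0,0,0]]
    - [[1,0.85,0],[0,0,0]]
    - [[1,0.85,0],[0,0,0]]
    - [[1,0.85,0],[0,0,0]]
    - [[0,0,0],[0,0,0]]

```text
time: 3.9
tool_pos: [0.6085, 0.1031, 0.2257]
tool_rot: [-3.141, -0.0, 1.664]
contact_force: [0.1, -0.9, 0.1]
opening: 0.092
grip_force: 0.0
```

```bash
python3 - <<'E'
from m import *
im,d,P=cloud("wrist"); cv2.imwrite("pics/w1.png",im); np.savez("w1.npz",im=im,P=P,d=d)
K,R,t=cal("wrist"); print("cam",-R.T@t,R[2])
z=P[...,2]
for c,k in(((.6135,.298),'L'),((.6228,.1983),'M'),((.6326,.0991),'R')):
    m=(d>0)&(np.hypot(P[...,0]-c[0],P[...,1]-c[1])<.03)
    for r,a,b in((.023,.06,.0795),(.0175,.083,.095)):
        Q=P[m&(z>a)&(z<b)]
        if len(Q)>20: print(k,a,len(Q),Q.mean(0).round(4),((Q.min(0)+Q.max(0))/2).round(4),np.ptp(Q,axis=0).round(4))
E
```

```text
cam [0.60030743 0.17970509 0.38322903] [ 0.02502812 -0.28547953 -0.95805795]
M 0.06 547 [0.6242 0.2002 0.0655] [0.6213 0.1985 0.0698] [0.04   0.038  0.0195]
M 0.083 661 [0.623  0.1997 0.0842] [0.6231 0.1996 0.0847] [0.045  0.0447 0.0035]
R 0.06 616 [0.6319 0.1007 0.067 ] [0.63   0.1039 0.0698] [0.0407 0.0374 0.0194]
R 0.083 508 [0.6324 0.0998 0.084 ] [0.6317 0.1002 0.0846] [0.0437 0.044  0.0032]
```

View pics/w1.png

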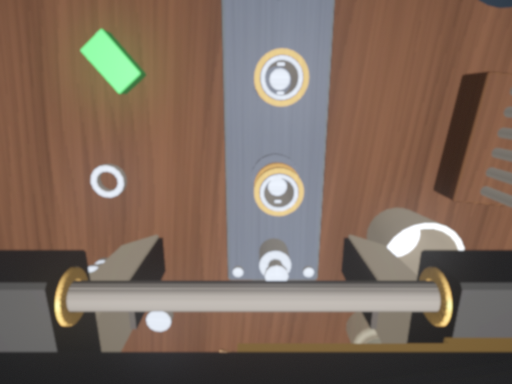

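The view shows mid socket at (281,77), right socket at (278,190), pin at (275,262); measured mid (0.623,0.1996), right (0.632,0.100).

Call:
send_rows:
  plan:
    - [[0.95,0.24,0],[0,0,0]]
    - [[0.95,0.24,0],[0,0,0]]
    - [[0.95,0.23,0],[0,0,0]]
    - [[0.94,0.23,0],[0,0,0]]
    - [[0,0,1],[0,0,0]]
    - [[0,0,1],[0,0,0]]
    - [[0,0,1],[0,0,0]]
    - [[0,0,0],[0,0,0]]
    - [[0,0,0],[0,0,0]]
    - [[0,0,0],[0,0,0]]

```text
time: 5.2
tool_pos: [0.6237, 0.1981, 0.1532]
tool_rot: [3.139, -0.0, 1.661]
contact_force: [-0.4, 0.1, -0.5]
opening: 0.0919
grip_force: 0.0
```

```bash
python3 -c "
from h import *
print(delta([.6231,.1996,.050]), robot.observe()['tool_pos'])"
```

```text
[ 0.05938124 -0.02787282  4.12751207] [0.62367174 0.19814689 0.15318902]
```

Call:
send_rows:
  plan:
    - [[0.06,-0.03,0.9],[0,0,0]]
    - [[0,0,0.9],[0,0,0]]
    - [[0,0,0.9],[0,0,0]]
    - [[0,0,0.9],[0,0,0]]
    - [[0,0,0.53],[0,0,0]]
    - [[0,0,0],[0,0,0]]
    - [[0,0,0],[0,0,0]]
    - [[0,0,0],[0,0,0]]
    - [[0,0,0],[0,0,0]]
    - [[0,0,0],[0,0,0]]

```text
time: 6.45
tool_pos: [0.6222, 0.1993, 0.0487]
tool_rot: [3.141, 0.0, 1.661]
contact_force: [-0.8, -0.7, -0.1]
opening: 0.0917
grip_force: 0.0
```

Call:
send_rows:
  plan:
    - [[0,0,0],[0,0,0]]
    - [[0,0,0],[0,0,0]]
    - [[0,0,0],[0,0,0]]
    - [[0,0,0],[0,0,0]]
    - [[0,0,0],[0,0,0]]
    - [[0,0,0],[0,0,0]]
    - [[0,0,0],[0,0,0]]
    - [[0,0,0],[0,0,0]]
    - [[0,0,0],[0,0,0]]
    - [[0,0,0],[0,0,0]]
  gripper: -0.2
  force: 40

```text
time: 7.7
tool_pos: [0.6232, 0.1994, 0.0485]
tool_rot: [3.139, -0.0, 1.661]
contact_force: [4.6, 0.1, -2.4]
opening: 0.0459
grip_force: 40.0
```

Call:
send_rows:
  plan:
    - [[0,0,0.1],[0,0,0]]
    - [[0,0,0.1],[0,0,0]]
    - [[0,0,0.1],[0,0,0]]
    - [[0,0,0.1],[0,0,0]]
    - [[0,0,0.1],[0,0,0]]
    - [[0,0,0.05],[0,0,0]]
    - [[0,0,0],[0,0,0]]
    - [[0,0,0],[0,0,0]]
    - [[0,0,0],[0,0,0]]
    - [[0,0,0],[0,0,0]]

```text
time: 8.95
tool_pos: [0.6231, 0.1994, 0.0363]
tool_rot: [3.139, -0.0, 1.661]
contact_force: [2.2, -0.3, 7.6]
opening: 0.0459
grip_force: 40.0
```

Call:
send_rows:
  plan:
    - [[0,0,0.06],[0,0,0]]
    - [[0,0,0],[0,0,0]]
    - [[0,0,0],[0,0,0]]
    - [[0,0,-0.16],[0,0,0]]
    - [[0,0,0],[0,0,0]]
    - [[0,0,0],[0,0,0]]
    - [[0,0,0],[0,0,0]]
    - [[0,0,0],[0,0,0]]
    - [[0,0,0],[0,0,0]]
    - [[0,0,0],[0,0,0]]

```text
time: 10.2
tool_pos: [0.6232, 0.1994, 0.0383]
tool_rot: [3.139, -0.0, 1.661]
contact_force: [3.8, 0.8, 6.9]
opening: 0.0457
grip_force: 40.0
```

Call:
send_rows:
  plan:
    - [[0,0,0],[0,0,0]]
    - [[0,0,0],[0,0,0]]
    - [[0,0,0],[0,0,0]]
    - [[0,0,0],[0,0,0]]
    - [[0,0,0],[0,0,0]]
    - [[0,0,0],[0,0,0]]
    - [[0,0,-1],[0,0,0]]
    - [[0,0,-1],[0,0,0]]
    - [[0,0,-1],[0,0,0]]
    - [[0,0,-1],[0,0,0]]
  gripper: 1

```text
time: 11.45
tool_pos: [0.622, 0.1993, 0.138]
tool_rot: [-3.142, 0.0, 1.661]
contact_force: [0.3, -0.0, -0.8]
opening: 0.0917
grip_force: 0.0
```

Call:
send_rows:
  plan:
    - [[0,0,-1],[0,0,0]]
    - [[0,0,-1],[0,0,0]]
    - [[0,0,0],[0,0,0]]
    - [[0,0,0],[0,0,0]]
    - [[0,0,0],[0,0,0]]
    - [[0,0,0],[0,0,0]]
    - [[0,0,0],[0,0,0]]
    - [[0,0,0],[0,0,0]]
    - [[0,0,0],[0,0,0]]
    - [[0,0,0],[0,0,0]]

```text
time: 12.7
tool_pos: [0.6221, 0.1994, 0.1872]
tool_rot: [3.141, 0.0, 1.661]
contact_force: [0.6, 0.3, 0.3]
opening: 0.0915
grip_force: 0.0
```

```bash
python3 - <<'E'
from m import *
print(robot.observe()["tool_pos"])
im,d,P=cloud("scene"); 
for c,k in(((.6145,.299),'L'),((.6231,.1996),'M'),((.632,.1),'R')):
    h=cv2.cvtColor(im,cv2.COLOR_BGR2HSV); m=(np.hypot(P[...,0]-c[0],P[...,1]-c[1])<.026)&(P[...,2]>.03)&(h[...,0]>12)&(h[...,0]<30)&(h[...,1]>110)
    print(k,m.sum(),np.percentile(P[m][:,2],[5,50,95]).round(4))
im,d,P=cloud("wrist"); z=P[...,2]
for c,k in(((.6145,.299),'L'),):
    m=(d>0)&(np.hypot(P[...,0]-c[0],P[...,1]-c[1])<.03)
    Q=P[m&(z>.08)&(z<.095)]; print(k,len(Q),Q.mean(0).round(4),((Q.min(0)+Q.max(0))/2).round(4),np.ptp(Q,axis=0).round(4))
    print(delta([*((Q.min(0)+Q.max(0))/2)[:2],.049]))
E
```

```text
[0.62207834 0.19935429 0.18721654]
L 147 [0.0609 0.073  0.0856]
M 203 [0.0509 0.0691 0.288 ]
R 185 [0.0598 0.0747 0.0856]
L 1980 [0.6138 0.2997 0.083 ] [0.614  0.2988 0.0834] [0.0456 0.0459 0.0068]
[3.99242624 0.03760875 5.52838953]
```

Mid sleeve is caught. Now the left one.

Call:
send_rows:
  plan:
    - [[1,0.04,0],[0,0,0]]
    - [[1,0,0],[0,0,0]]
    - [[1,0,0],[0,0,0]]
    - [[0.99,0,0],[0,0,0]]
    - [[0,0,1],[0,0,0]]
    - [[0,0,1],[0,0,0]]
    - [[0,0,1],[0,0,0]]
    - [[0,0,1],[0,0,0]]
    - [[0,0,1],[0,0,0]]
    - [[0,0,0.5],[0,0,0]]

```text
time: 14.05
tool_pos: [0.6132, 0.2995, 0.048]
tool_rot: [-3.139, 0.001, 1.662]
contact_force: [-0.3, 1.0, 0.5]
opening: 0.092
grip_force: 0.0
```

Call:
send_rows:
  plan:
    - [[0,0,0],[0,0,0]]
    - [[0,0,0],[0,0,0]]
    - [[0,0,0],[0,0,0]]
    - [[0,0,0],[0,0,0]]
    - [[0,0,0],[0,0,0]]
    - [[0,0,0],[0,0,0]]
    - [[0,0,0],[0,0,0]]
    - [[0,0,0],[0,0,0]]
    - [[0,0,0],[0,0,0]]
    - [[0,0,0],[0,0,0]]
  gripper: -0.2

```text
time: 15.3
tool_pos: [0.614, 0.2987, 0.0498]
tool_rot: [3.142, 0.0, 1.661]
contact_force: [-1.9, -0.1, 2.9]
opening: 0.0458
grip_force: 40.0
```

Call:
send_rows:
  plan:
    - [[0,0,0.1],[0,0,0]]
    - [[0,0,0.1],[0,0,0]]
    - [[0,0,0.1],[0,0,0]]
    - [[0,0,0.1],[0,0,0]]
    - [[0,0,0.1],[0,0,0]]
    - [[0,0,0.1],[0,0,0]]
    - [[0,0,0],[0,0,0]]
    - [[0,0,0],[0,0,0]]
    - [[0,0,-0.16],[0,0,0]]
    - [[0,0,0],[0,0,0]]

```text
time: 16.55
tool_pos: [0.6141, 0.2987, 0.0394]
tool_rot: [3.141, 0.0, 1.661]
contact_force: [-3.0, -1.6, 7.4]
opening: 0.0456
grip_force: 40.0
```

Call:
send_rows:
  plan:
    - [[0,0,0],[0,0,0]]
    - [[0,0,0],[0,0,0]]
    - [[0,0,0],[0,0,0]]
    - [[0,0,0],[0,0,0]]
    - [[0,0,0],[0,0,0]]
    - [[0,0,0],[0,0,0]]
    - [[0,0,-1],[0,0,0]]
    - [[0,0,-1],[0,0,0]]
    - [[0,0,-1],[0,0,0]]
    - [[0,0,-1],[0,0,0]]
  gripper: 1

```text
time: 17.8
tool_pos: [0.614, 0.2987, 0.1396]
tool_rot: [3.141, 0.0, 1.661]
contact_force: [0.1, -0.4, -0.8]
opening: 0.0914
grip_force: 0.0
```

Call:
send_rows:
  plan:
    - [[0,0,-1],[0,0,0]]
    - [[0,0,-1],[0,0,0]]
    - [[0,0,-1],[0,0,0]]
    - [[0,0,-1],[0,0,0]]
    - [[0,0,0],[0,0,0]]
    - [[0,0,0],[0,0,0]]
    - [[0,0,0],[0,0,0]]
    - [[0,0,0],[0,0,0]]
    - [[0,0,0],[0,0,0]]
    - [[0,0,0],[0,0,0]]

```text
time: 19.05
tool_pos: [0.614, 0.2988, 0.2385]
tool_rot: [-3.141, 0.0, 1.661]
contact_force: [-1.1, 0.6, 0.3]
opening: 0.0917
grip_force: 0.0
```

```bash
python3 - <<'E'
from m import *
print(robot.observe()["tool_pos"])
im,d,P=cloud("scene"); 
for c,k in(((.6145,.299),'L'),((.6231,.1996),'M'),((.632,.1),'R')):
    h=cv2.cvtColor(im,cv2.COLOR_BGR2HSV); m=(np.hypot(P[...,0]-c[0],P[...,1]-c[1])<.026)&(P[...,2]>.03)&(h[...,0]>12)&(h[...,0]<30)&(h[...,1]>110)
    print(k,m.sum(),np.percentile(P[m][:,2],[5,50,95]).round(4))
print(delta([.4363+.008,-.0386-.09,.235]))
E
```

```text
[0.61403483 0.29875623 0.23852469]
L 180 [0.0511 0.0679 0.3366]
M 170 [0.0508 0.0665 0.0763]
R 179 [0.0598 0.0747 0.0853]
[-16.41199439  -8.30675599   0.14684932]
```

Call:
send_rows:
  plan:
    - [[-1,-0.5,0],[0,0,0]]
    - [[-1,-0.5,0],[0,0,0]]
    - [[-1,-0.5,0],[0,0,0]]
    - [[-1,-0.5,0],[0,0,0]]
    - [[-1,-0.5,0],[0,0,0]]
    - [[-1,-0.5,0],[0,0,0]]
    - [[-1,-0.5,0],[0,0,0]]
    - [[-1,-0.5,0],[0,0,0]]
    - [[-1,-0.5,0],[0,0,0]]
    - [[-1,-0.5,0],[0,0,0]]

```text
time: 20.35
tool_pos: [0.5118, 0.0377, 0.2389]
tool_rot: [3.141, 0.0, 1.661]
contact_force: [-0.0, -0.5, -0.6]
opening: 0.0918
grip_force: 0.0
```

Call:
send_rows:
  plan:
    - [[-1,-0.5,0],[0,0,0]]
    - [[-1,-0.5,0],[0,0,0]]
    - [[-1,-0.5,0],[0,0,0]]
    - [[-1,-0.5,0],[0,0,0]]
    - [[-1,-0.5,0],[0,0,0]]
    - [[-1,-0.5,0],[0,0,0]]
    - [[-0.4,-0.3,0],[0,0,0]]
    - [[0,0,0],[0,0,0]]
    - [[0,0,0],[0,0,0]]
    - [[0,0,0],[0,0,0]]

```text
time: 21.6
tool_pos: [0.4447, -0.1276, 0.2387]
tool_rot: [3.141, -0.0, 1.662]
contact_force: [0.3, 0.3, -0.4]
opening: 0.0914
grip_force: 0.0
```

```bash
python3 - <<'E'
from m import *
print(robot.observe()["tool_pos"])
im,d,P=cloud("wrist"); cv2.imwrite("pics/w2.png",im); z=P[...,2]
m=(d>0)&(np.hypot(P[...,0]-.436,P[...,1]+.039)<.03)
for a,b in((.055,.074),(.074,.085)):
    Q=P[m&(z>a)&(z<b)]; print(len(Q),Q.mean(0).round(4),((Q.min(0)+Q.max(0))/2).round(4),np.ptp(Q,axis=0).round(4))
c=((Q.min(0)+Q.max(0))/2)[:2]; print(delta([*c,.047]))
ok=(d>0)&(z>.007)&(z<.05)&(P[...,0]<.56)
k,l,st,_=cv2.connectedComponentsWithStats(ok.astype(np.uint8))
for i in range(1,k):
    if st[i,4]>60: Q=P[l==i]; print("obj",Q.min(0).round(3),Q.max(0).round(3))
E
```

```text
[ 0.44472545 -0.12758876  0.23872739]
37 [ 0.4338 -0.0405  0.0733] [ 0.4364 -0.0379  0.073 ] [0.0392 0.0388 0.0019]
1529 [ 0.4365 -0.0378  0.0771] [ 0.4366 -0.0381  0.0768] [0.0384 0.0387 0.0056]
[3.59548800e+00 3.55689247e-03 7.66801387e+00]
obj [ 0.49  -0.118  0.007] [ 0.521 -0.087  0.017]
obj [ 0.346 -0.277  0.007] [ 0.376 -0.257  0.049]
obj [ 0.431 -0.368  0.007] [ 0.461 -0.347  0.05 ]
```

View pics/w2.png

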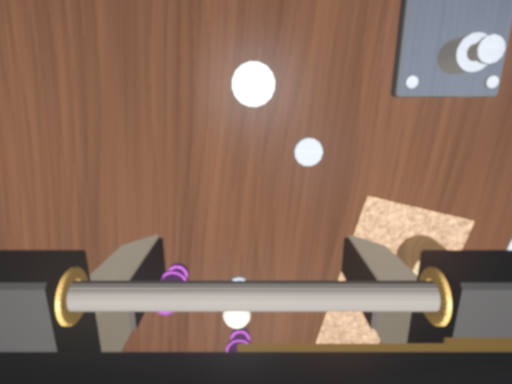

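Mushroom at (253,84), puck at (308,152), pin top at (490,48); path to the mushroom is clear.

Call:
send_rows:
  plan:
    - [[0.9,0,0],[0,0,0]]
    - [[0.9,0,0],[0,0,0]]
    - [[0.9,0,0.7],[0,0,0]]
    - [[0.9,0,0.9],[0,0,0]]
    - [[0,0,1],[0,0,0]]
    - [[0,0,1],[0,0,0]]
    - [[0,0,1],[0,0,0]]
    - [[0,0,1],[0,0,0]]
    - [[0,0,1],[0,0,0]]
    - [[0,0,1],[0,0,0]]

```text
time: 22.9
tool_pos: [0.4366, -0.0383, 0.048]
tool_rot: [3.141, 0.0, 1.662]
contact_force: [1.0, -0.9, 0.3]
opening: 0.0919
grip_force: 0.0
```

Call:
send_rows:
  plan:
    - [[0,0,0.07],[0,0,0]]
    - [[0,0,0],[0,0,0]]
    - [[0,0,0],[0,0,0]]
    - [[0,0,0],[0,0,0]]
    - [[0,0,0],[0,0,0]]
    - [[0,0,0],[0,0,0]]
    - [[0,0,0],[0,0,0]]
    - [[0,0,0],[0,0,0]]
    - [[0,0,0],[0,0,0]]
    - [[0,0,0],[0,0,0]]
  gripper: -0.3

```text
time: 24.15
tool_pos: [0.4365, -0.0387, 0.0472]
tool_rot: [3.141, 0.0, 1.661]
contact_force: [-1.1, 0.4, 5.0]
opening: 0.0394
grip_force: 40.0
```

Call:
send_rows:
  plan:
    - [[0,0,-0.5],[0,0,0]]
    - [[0,0,-1],[0,0,0]]
    - [[0,0,-1],[0,0,0]]
    - [[0,0,-1],[0,0,0]]
    - [[0,0,-1],[0,0,0]]
    - [[0,0,-0.5],[0,0,0]]
    - [[0,0,0],[0,0,0]]
    - [[0,0,0],[0,0,0]]
    - [[0,0,0],[0,0,0]]
    - [[0,0,0],[0,0,0]]

```text
time: 25.4
tool_pos: [0.4361, -0.0386, 0.1714]
tool_rot: [-3.141, -0.0, 1.661]
contact_force: [0.0, 0.5, -1.1]
opening: 0.0392
grip_force: 40.0
```

```bash
python3 - <<'E'
from m import *
s=robot.observe(); print(s["tool_pos"],s["opening"],s["grip_force"])
print(delta([.6140,.2990,.172]))
E
```

```text
[ 0.4360647  -0.03860186  0.17141271] 0.039240840542228414 39.999775886535645
[12.80585658  8.30827087 -0.0282635 ]
```

Call:
send_rows:
  plan:
    - [[1,0.65,0],[0,0,0]]
    - [[1,0.65,0],[0,0,0]]
    - [[1,0.65,0],[0,0,0]]
    - [[1,0.65,0],[0,0,0]]
    - [[1,0.65,0],[0,0,0]]
    - [[1,0.65,0],[0,0,0]]
    - [[1,0.65,0],[0,0,0]]
    - [[1,0.65,0],[0,0,0]]
    - [[1,0.65,0],[0,0,0]]
    - [[1,0.65,0],[0,0,0]]

```text
time: 26.65
tool_pos: [0.5758, 0.2258, 0.1713]
tool_rot: [-3.141, 0.0, 1.661]
contact_force: [0.4, -0.2, -1.1]
opening: 0.0395
grip_force: 40.0
```

Call:
send_rows:
  plan:
    - [[1,0.65,0],[0,0,0]]
    - [[1,0.65,0],[0,0,0]]
    - [[0.8,0.5,0],[0,0,0]]
    - [[0,0,0],[0,0,0]]
    - [[0,0,0],[0,0,0]]
    - [[0,0,0],[0,0,0]]
    - [[0,0,0],[0,0,0]]
    - [[0,0,0],[0,0,0]]
    - [[0,0,0],[0,0,0]]
    - [[0,0,0],[0,0,0]]

```text
time: 27.9
tool_pos: [0.6141, 0.2988, 0.172]
tool_rot: [3.142, 0.0, 1.661]
contact_force: [-0.1, -0.1, -1.1]
opening: 0.0396
grip_force: 40.0
```

```bash
cat > held.py <<'E'
from m import *
s=robot.observe(); p=s["tool_pos"]; print(p,s["opening"])
for n in("scene","side"):
    im,d,P=cloud(n); cv2.imwrite(f"pics/held_{n}.png",im); m=(d>0)&(np.hypot(P[...,0]-p[0],P[...,1]-p[1])<.022)&(P[...,2]<p[2]+.0)&(P[...,2]>.09)
    Q=P[m]; print(n,len(Q),"zmin",np.percentile(Q[:,2],[1,3]).round(4))
    for a,b,r in((.001,.012,.013),(.03,.0345,.017)):
        S=Q[(Q[:,2]>p[2]-.047+a)&(Q[:,2]<p[2]-.047+b)]
        if len(S)>8: print(r,fitc(S,r),len(S))
E
python3 held.py; python3 -c "
from h import *
print(delta([.6140,.2990,.132]))"
```

```text
[0.61405959 0.29875698 0.17197939] 0.039593715620654425
scene 172 zmin [0.1292 0.1305]
0.013 (array([0.61449389, 0.29896032]), np.float64(0.0012351925962388011)) 26
0.017 (array([0.6143214 , 0.29837774]), np.float64(0.001460105153248256)) 14
side 192 zmin [0.1271 0.1296]
0.013 (array([0.61422747, 0.29865869]), np.float64(0.0011293956300037222)) 33
0.017 (array([0.61390009, 0.29870859]), np.float64(0.001047673704401089)) 21
[ 9.67472543e-03 -4.64934851e-04  1.59726243e+00]
```

Call:
send_rows:
  plan:
    - [[0.01,0,0.5],[0,0,0]]
    - [[0,0,0.5],[0,0,0]]
    - [[0,0,0.3],[0,0,0]]
    - [[0,0,0.2],[0,0,0]]
    - [[0,0,0.2],[0,0,0]]
    - [[0,0,0.2],[0,0,0]]
    - [[0,0,0.1],[0,0,0]]
    - [[0,0,0],[0,0,0]]
    - [[0,0,0],[0,0,0]]
    - [[0,0,0],[0,0,0]]

```text
time: 29.25
tool_pos: [0.6142, 0.2991, 0.1222]
tool_rot: [3.141, -0.0, 1.661]
contact_force: [-0.5, -0.3, -0.4]
opening: 0.0394
grip_force: 40.0
```

In the bore without resistance; push home.

Call:
send_rows:
  plan:
    - [[0,0,0.2],[0,0,0]]
    - [[0,0,0.2],[0,0,0]]
    - [[0,0,0.2],[0,0,0]]
    - [[0,0,0.1],[0,0,0]]
    - [[0,0,0.1],[0,0,0]]
    - [[0,0,0.05],[0,0,0]]
    - [[0,0,0.05],[0,0,0]]
    - [[0,0,0],[0,0,0]]
    - [[0,0,0],[0,0,0]]
    - [[0,0,0],[0,0,0]]

```text
time: 30.5
tool_pos: [0.6141, 0.299, 0.1022]
tool_rot: [3.14, -0.0, 1.661]
contact_force: [-6.2, -3.1, 13.6]
opening: 0.0392
grip_force: 40.0
```

```bash
cat > sl.py <<'E'
from m import *
im,d,P=cloud("scene"); cv2.imwrite("pics/sl.png",im)
for c,k in(((.6145,.299),'L'),((.6231,.1996),'M'),((.632,.1),'R')):
    h=cv2.cvtColor(im,cv2.COLOR_BGR2HSV); r=np.hypot(P[...,0]-c[0],P[...,1]-c[1]); m=(r<.026)&(P[...,2]>.03)&(P[...,2]<.1)&(h[...,0]>12)&(h[...,0]<30)&(h[...,1]>110)
    w=(r<.026)&(P[...,2]<.16)
    print(k,m.sum(),np.percentile(P[m][:,2],[5,50,95]).round(4),"top",np.percentile(P[w][:,2],99).round(4))
E
python3 sl.py
```

```text
L 158 [0.0606 0.0744 0.0855] top 0.1525
M 176 [0.0512 0.0657 0.0766] top 0.0877
R 189 [0.06   0.0744 0.0854] top 0.088
```

Call:
send_rows:
  plan:
    - [[0,0,-0.1],[0,0,0]]
    - [[0,0,0],[0,0,0]]
    - [[0,0,0],[0,0,0]]
    - [[0,0,0],[0,0,0]]
    - [[0,0,0],[0,0,0]]
    - [[0,0,-1],[0,0,0]]
    - [[0,0,-1],[0,0,0]]
    - [[0,0,-1],[0,0,0]]
    - [[0,0,-1],[0,0,0]]
    - [[0,0,-1],[0,0,0]]
  gripper: 0.3

```text
time: 31.8
tool_pos: [0.614, 0.299, 0.2277]
tool_rot: [-3.142, 0.0, 1.661]
contact_force: [-0.6, 1.4, -0.4]
opening: 0.0595
grip_force: 0.0
```

Call:
send_rows:
  plan:
    - [[-1,-0.35,0],[0,0,0]]
    - [[-1,-0.35,0],[0,0,0]]
    - [[-1,-0.35,0],[0,0,0]]
    - [[-1,-0.35,0],[0,0,0]]
    - [[-1,-0.35,0],[0,0,0]]
    - [[-1,-0.35,0],[0,0,0]]
    - [[-1,-0.35,0],[0,0,0]]
    - [[-1,-0.35,0],[0,0,0]]
    - [[-1,-0.35,0],[0,0,0]]
    - [[-1,-0.35,0],[0,0,0]]

```text
time: 33.05
tool_pos: [0.5492, 0.0413, 0.227]
tool_rot: [3.141, 0.0, 1.661]
contact_force: [0.4, -0.3, 0.0]
opening: 0.0598
grip_force: 0.0
```

Call:
send_rows:
  plan:
    - [[-1,-0.35,0],[0,0,0]]
    - [[-1,-0.35,0],[0,0,0]]
    - [[-1,-0.35,0],[0,0,0]]
    - [[-1,-0.35,0],[0,0,0]]
    - [[-1,-0.35,0],[0,0,0]]
    - [[-1,-0.35,0],[0,0,0]]
    - [[-1,-0.35,0],[0,0,0]]
    - [[-1,-0.35,0],[0,0,0]]
    - [[-1,-0.35,0],[0,0,0]]
    - [[-1,-0.35,0],[0,0,0]]

```text
time: 34.3
tool_pos: [0.4847, -0.2156, 0.227]
tool_rot: [3.141, 0.0, 1.661]
contact_force: [-0.0, 0.3, -0.4]
opening: 0.0595
grip_force: 0.0
```

Call:
send_rows:
  plan:
    - [[-1,-0.35,0],[0,0,0]]
    - [[-1,-0.35,0],[0,0,0]]
    - [[-1,-0.35,0],[0,0,0]]
    - [[-1,-0.35,0],[0,0,0]]
    - [[-1,-0.35,0],[0,0,0]]
    - [[-1,-0.35,0],[0,0,0]]
    - [[0,0,0],[0,0,0]]
    - [[0,0,0],[0,0,0]]
    - [[0,0,0],[0,0,0]]
    - [[0,0,0],[0,0,0]]

```text
time: 35.55
tool_pos: [0.4465, -0.3682, 0.2271]
tool_rot: [3.141, 0.0, 1.662]
contact_force: [0.3, -0.3, -0.4]
opening: 0.0599
grip_force: 0.0
```

```bash
python3 sl.py; python3 - <<'E'
from m import *
print(robot.observe()["tool_pos"])
im,d,P=cloud("wrist"); cv2.imwrite("pics/w3.png",im); z=P[...,2]
m=(d>0)&(np.hypot(P[...,0]-.44,P[...,1]+.285)<.022)
for a,b in((.04,.068),(.069,.09)):
    Q=P[m&(z>a)&(z<b)]; print(len(Q),Q.mean(0).round(4),((Q.min(0)+Q.max(0))/2).round(4),np.ptp(Q,axis=0).round(4))
c=((Q.min(0)+Q.max(0))/2)[:2]; print(delta([*c,.041]))
E
```

```text
L 157 [0.0608 0.0739 0.0859] top 0.1362
M 176 [0.0505 0.0662 0.0766] top 0.088
R 183 [0.0607 0.075  0.0851] top 0.0877
[ 0.44647203 -0.36833049  0.22717156]<stdin>:6: RuntimeWarning: Mean of empty slice.
  ret = um.true_divide(
Traceback (most recent call last):
ValueError: zero-size array to reduction operation minimum which has no identity
```

View pics/w3.png

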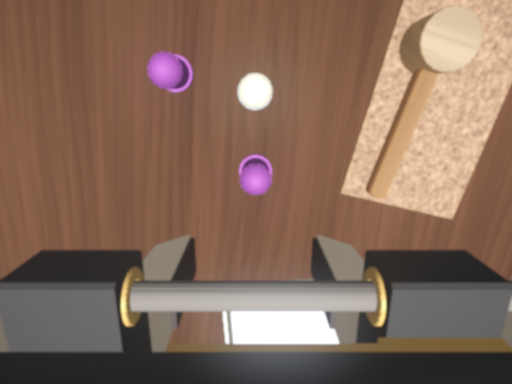

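The white dome is at (255,91), purple ones at (168,70) and (256,177), and the mallet head at (450,40) with its handle end at (380,190).

```bash
python3 - <<'E'
from m import *
im,d,P=cloud("wrist"); z=P[...,2]
m=(d>0)&(np.hypot(P[...,0]-.44,P[...,1]+.285)<.022)&(z>.06)
Q=P[m]; print(len(Q),Q.mean(0).round(4),((Q.min(0)+Q.max(0))/2).round(4),np.ptp(Q,axis=0).round(4))
c=((Q.min(0)+Q.max(0))/2)[:2]; print(delta([*c,.041]))
E
```

```text
932 [ 0.4402 -0.2847  0.078 ] [ 0.4405 -0.2846  0.0765] [0.0296 0.0293 0.0142]
[3.3675759  0.0691086  7.44262833]
```

Call:
send_rows:
  plan:
    - [[0.9,0.07,0],[0,0,0]]
    - [[0.9,0,0],[0,0,0]]
    - [[0.9,0,0],[0,0,0]]
    - [[0.67,0,0.5],[0,0,0]]
    - [[0,0,1],[0,0,0]]
    - [[0,0,1],[0,0,0]]
    - [[0,0,1],[0,0,0]]
    - [[0,0,1],[0,0,0]]
    - [[0,0,1],[0,0,0]]
    - [[0,0,1],[0,0,0]]

```text
time: 36.95
tool_pos: [0.4405, -0.2848, 0.0638]
tool_rot: [3.141, 0.0, 1.661]
contact_force: [-0.9, 0.3, -0.3]
opening: 0.0599
grip_force: 0.0
```

Call:
send_rows:
  plan:
    - [[0,0,0.9],[0,0,0]]
    - [[0,0,0],[0,0,0]]
    - [[0,0,0],[0,0,0]]
    - [[0,0,0],[0,0,0]]
    - [[0,0,0],[0,0,0]]
    - [[0,0,0],[0,0,0]]
    - [[0,0,0],[0,0,0]]
    - [[0,0,0],[0,0,0]]
    - [[0,0,0],[0,0,0]]
    - [[0,0,0],[0,0,0]]

```text
time: 38.2
tool_pos: [0.4403, -0.2848, 0.0419]
tool_rot: [-3.142, 0.0, 1.661]
contact_force: [-0.2, 0.1, -0.2]
opening: 0.0599
grip_force: 0.0
```

Call:
send_rows:
  plan:
    - [[0,0,0],[0,0,0]]
    - [[0,0,0],[0,0,0]]
    - [[0,0,0],[0,0,0]]
    - [[0,0,0],[0,0,0]]
    - [[0,0,0],[0,0,0]]
    - [[0,0,0],[0,0,0]]
    - [[0,0,0],[0,0,0]]
    - [[0,0,0],[0,0,0]]
    - [[0,0,0],[0,0,0]]
    - [[0,0,0],[0,0,0]]
  gripper: -0.5

```text
time: 39.45
tool_pos: [0.4404, -0.2849, 0.042]
tool_rot: [3.141, 0.0, 1.661]
contact_force: [0.0, 0.6, -1.2]
opening: 0.0294
grip_force: 40.0
```

Call:
send_rows:
  plan:
    - [[0,0,-0.5],[0,0,0]]
    - [[0,0,-1],[0,0,0]]
    - [[0,0,-1],[0,0,0]]
    - [[0,0,-1],[0,0,0]]
    - [[0,0,-1],[0,0,0]]
    - [[0,0,-0.7],[0,0,0]]
    - [[0,0,0],[0,0,0]]
    - [[0,0,0],[0,0,0]]
    - [[0,0,0],[0,0,0]]
    - [[0,0,0],[0,0,0]]

```text
time: 40.7
tool_pos: [0.4401, -0.2846, 0.1713]
tool_rot: [-3.141, -0.001, 1.661]
contact_force: [-0.2, 0.0, -2.1]
opening: 0.0291
grip_force: 40.0
```

```bash
python3 -c "
from h import *
print(delta([.6231,.1996,.166]))"
```

```text
[18.62762608  9.04120431  0.22095139]
```

Call:
send_rows:
  plan:
    - [[1,0.5,0],[0,0,0]]
    - [[1,0.5,0],[0,0,0]]
    - [[1,0.5,0],[0,0,0]]
    - [[1,0.5,0],[0,0,0]]
    - [[1,0.5,0],[0,0,0]]
    - [[1,0.5,0],[0,0,0]]
    - [[1,0.5,0],[0,0,0]]
    - [[1,0.5,0],[0,0,0]]
    - [[1,0.5,0],[0,0,0]]
    - [[1,0.5,0],[0,0,0]]

```text
time: 41.95
tool_pos: [0.5424, -0.0236, 0.1716]
tool_rot: [-3.141, -0.0, 1.661]
contact_force: [0.8, -0.7, -1.5]
opening: 0.0294
grip_force: 40.0
```

Call:
send_rows:
  plan:
    - [[1,0.5,0],[0,0,0]]
    - [[1,0.5,0],[0,0,0]]
    - [[1,0.5,0],[0,0,0]]
    - [[1,0.5,0],[0,0,0]]
    - [[1,0.5,0],[0,0,0]]
    - [[1,0.5,0],[0,0,0]]
    - [[1,0.5,0],[0,0,0]]
    - [[1,0.5,0],[0,0,0]]
    - [[0.6,0.04,0],[0,0,0]]
    - [[0,0,0],[0,0,0]]

```text
time: 43.2
tool_pos: [0.6227, 0.1994, 0.1714]
tool_rot: [-3.14, 0.0, 1.663]
contact_force: [1.1, 0.4, -1.2]
opening: 0.0287
grip_force: 40.0
```

```bash
sed -i 's/\.047/.042/' held.py; python3 held.py; python3 -c "
from h import *
print(delta([.6231,.1996,.132]))"
```

```text
[0.62271344 0.19936953 0.17135649] 0.028686388078705025
scene 146 zmin [0.1338 0.1353]
0.013 (array([0.62326104, 0.19968942]), np.float64(0.0014121860881211677)) 10
side 135 zmin [0.1341 0.1355]
[0.06425735 0.01082055 1.59025329]
```

Call:
send_rows:
  plan:
    - [[0.01,0.01,0.5],[0,0,0]]
    - [[0,0,0.5],[0,0,0]]
    - [[0,0,0.5],[0,0,0]]
    - [[0,0,0.2],[0,0,0]]
    - [[0,0,0.2],[0,0,0]]
    - [[0,0,0.2],[0,0,0]]
    - [[0,0,0.1],[0,0,0]]
    - [[0,0,0],[0,0,0]]
    - [[0,0,0],[0,0,0]]
    - [[0,0,0],[0,0,0]]

```text
time: 44.55
tool_pos: [0.6237, 0.199, 0.1172]
tool_rot: [3.141, 0.0, 1.661]
contact_force: [0.7, -0.8, -1.1]
opening: 0.0291
grip_force: 40.0
```

Call:
send_rows:
  plan:
    - [[0,0,0.2],[0,0,0]]
    - [[0,0,0.2],[0,0,0]]
    - [[0,0,0.2],[0,0,0]]
    - [[0,0,0.1],[0,0,0]]
    - [[0,0,0.1],[0,0,0]]
    - [[0,0,0.05],[0,0,0]]
    - [[0,0,0.05],[0,0,0]]
    - [[0,0,0],[0,0,0]]
    - [[0,0,0],[0,0,0]]
    - [[0,0,0],[0,0,0]]

```text
time: 45.8
tool_pos: [0.6236, 0.1989, 0.097]
tool_rot: [3.14, 0.0, 1.661]
contact_force: [-6.2, -1.2, 12.5]
opening: 0.0293
grip_force: 40.0
```

```bash
python3 sl.py
```

```text
L 71 [0.0604 0.0732 0.0858] top 0.0916
M 177 [0.0607 0.0748 0.0857] top 0.1525
R 184 [0.0607 0.0742 0.0854] top 0.0882
```

Call:
send_rows:
  plan:
    - [[0,0,-0.1],[0,0,0]]
    - [[0,0,0],[0,0,0]]
    - [[0,0,0],[0,0,0]]
    - [[0,0,0],[0,0,0]]
    - [[0,0,0],[0,0,0]]
    - [[0,0,-1],[0,0,0]]
    - [[0,0,-1],[0,0,0]]
    - [[0,0,-1],[0,0,0]]
    - [[0,0,-1],[0,0,0]]
    - [[0,0,-1],[0,0,0]]
  gripper: 0.3

```text
time: 47.1
tool_pos: [0.6235, 0.1989, 0.2227]
tool_rot: [-3.142, 0.0, 1.661]
contact_force: [0.4, 0.7, 1.1]
opening: 0.0598
grip_force: 0.0
```

Call:
send_rows:
  plan:
    - [[-1,0,0],[0,0,0]]
    - [[-1,0,0],[0,0,0]]
    - [[-1,0,0],[0,0,0]]
    - [[-1,0,0],[0,0,0]]
    - [[-1,0,0],[0,0,0]]
    - [[-1,0,0],[0,0,0]]
    - [[-1,0,0],[0,0,0]]
    - [[-1,0,0],[0,0,0]]
    - [[-1,0,0],[0,0,0]]
    - [[-1,0,0],[0,0,0]]

```text
time: 48.35
tool_pos: [0.6462, -0.0508, 0.2219]
tool_rot: [-3.142, 0.0, 1.661]
contact_force: [0.0, -0.1, 0.2]
opening: 0.0595
grip_force: 0.0
```

Call:
send_rows:
  plan:
    - [[-1,0,0],[0,0,0]]
    - [[-1,0,0],[0,0,0]]
    - [[-1,0,0],[0,0,0]]
    - [[-1,0,0],[0,0,0]]
    - [[-1,0,0],[0,0,0]]
    - [[-1,0,0],[0,0,0]]
    - [[-1,0,0],[0,0,0]]
    - [[-1,0,0],[0,0,0]]
    - [[0,0,0],[0,0,0]]
    - [[0,0,0],[0,0,0]]

```text
time: 49.6
tool_pos: [0.6642, -0.2489, 0.2218]
tool_rot: [-3.141, -0.001, 1.661]
contact_force: [-0.4, 0.0, -0.1]
opening: 0.0597
grip_force: 0.0
```

```bash
python3 sl.py; cat > mal.py <<'E'
from m import *
s=robot.observe(); print(s["tool_pos"],s["tool_rot"])
im,d,P=cloud("wrist"); cv2.imwrite("pics/mal.png",im); z=P[...,2]
b=(d>0)&(P[...,0]>.5)&(P[...,0]<.76)&(P[...,1]<-.1)&(P[...,1]>-.5)
m=b&(z>.0475)&(z<.063); k,l,st,_=cv2.connectedComponentsWithStats(m.astype(np.uint8)); Q=P[l==1+st[1:,4].argmax()]
c,r=cv2.minEnclosingCircle((Q[:,:2]*1000).astype(np.float32)); c=np.array(c)/1000; print("head",((Q.min(0)+Q.max(0))/2).round(4),c,r,np.median(Q[:,2]))
m=b&(z>.034)&(z<.0465)&(np.hypot(P[...,0]-c[0],P[...,1]-c[1])>.034)&(np.hypot(P[...,0]-c[0],P[...,1]-c[1])<.17)
k,l,st,_=cv2.connectedComponentsWithStats(m.astype(np.uint8)); Q=P[l==1+st[1:,4].argmax()]
rr=cv2.minAreaRect((Q[:,:2]*1000).astype(np.float32)); print("handle",rr,len(Q),np.median(Q[:,2]))
v=c-Q[:,:2].mean(0); v/=np.linalg.norm(v); print("dir to head",v,"yaw",np.arctan2(v[1],v[0]),"grasp",c-.053*v)
g=c-.053*v; print(delta([*g,.012]))
E
python3 mal.py
```

```text
L 154 [0.0606 0.0751 0.0854] top 0.1364
M 177 [0.0605 0.0746 0.0855] top 0.1395
R 187 [0.0599 0.0752 0.0856] top 0.0878
[ 0.66430543 -0.24854163  0.22195477] [-3.14150767e+00 -4.28898021e-04  1.66184533e+00]
head [ 0.6122 -0.2239  0.0522] [ 0.61209497 -0.22399431] 27.79851531982422 0.05414796959795225
handle ((597.7815551757812, -292.49737548828125), (73.76995849609375, 20.194873809814453), 78.40782928466797) 1108 0.0415241665686005
dir to head [0.20146044 0.97949665] yaw 1.3679476236969306 grasp [ 0.60141757 -0.27590763]
[-0.87094535 -2.61041636  8.40477819]
```

View pics/mal.png

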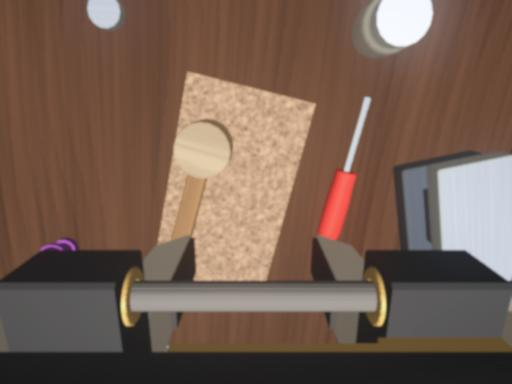

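The mallet was knocked: head now at (203,150), i.e. (0.612,−0.224), still on the pad; scriber at (340,200). I go to grip it there.

Call:
send_rows:
  plan:
    - [[-0.3,-0.9,0],[0,0,0]]
    - [[-0.3,-0.9,0],[0,0,0]]
    - [[-0.27,-0.81,0],[0,0,0]]
    - [[0,0,0],[0,0,-0.094]]
    - [[0,0,0],[0,0,-0.093]]
    - [[0,0,1],[0,0,0]]
    - [[0,0,1],[0,0,0]]
    - [[0,0,1],[0,0,0]]
    - [[0,0,0],[0,0,0]]
    - [[0,0,0],[0,0,0]]

```text
time: 50.95
tool_pos: [0.6019, -0.2766, 0.1483]
tool_rot: [3.14, 0.001, 1.956]
contact_force: [0.6, 0.3, -0.5]
opening: 0.0597
grip_force: 0.0
```

```bash
python3 mal.py
```

```text
[ 0.60191722 -0.27655746  0.1483198 ] [3.14046270e+00 1.47229463e-03 1.95568809e+00]
head [ 0.6118 -0.2243  0.0522] [ 0.61168433 -0.22413319] 27.97608184814453 0.054240932562889824
handle ((593.81787109375, -311.0169982910156), (111.96576690673828, 20.315391540527344), 78.34305572509766) 2738 0.041623697282931124
dir to head [0.21076493 0.97753677] yaw 1.3584389215020725 grasp [ 0.60051378 -0.27594264]
[ 0.06677384 -0.05205079  5.46612585]
```

Turned the wrong way; correcting before descending.

Call:
send_rows:
  plan:
    - [[0,0,0],[0,0,0.0945]]
    - [[0,0,0],[0,0,0.0945]]
    - [[0,0,0],[0,0,0.0945]]
    - [[0,0,0],[0,0,0.0945]]
    - [[0,0,0],[0,0,0]]
    - [[0,-0.06,1],[0,0,0]]
    - [[0,0,1],[0,0,0]]
    - [[0,0,1],[0,0,0]]
    - [[0,0,1],[0,0,0]]
    - [[0,0,0],[0,0,0]]

```text
time: 52.25
tool_pos: [0.5989, -0.2759, 0.0456]
tool_rot: [-3.138, -0.001, 1.364]
contact_force: [-0.6, -0.2, -0.3]
opening: 0.0598
grip_force: 0.0
```

```bash
python3 -c "
from h import *
print(robot.observe()['tool_rot'],delta([.6005,-.2759,.012]))"
```

```text
[-3.13847109e+00 -1.01368007e-03  1.36390698e+00] [0.01035836 0.06742415 1.34443713]
```

Call:
send_rows:
  plan:
    - [[0,0.03,0.7],[0,0,0]]
    - [[0,0,0.63],[0,0,0]]
    - [[0,0,0],[0,0,0]]
    - [[0,0,0],[0,0,0]]
    - [[0,0,0],[0,0,0]]
    - [[0,0,0],[0,0,0]]
    - [[0,0,0],[0,0,0]]
    - [[0,0,0],[0,0,0]]
    - [[0,0,0],[0,0,0]]
    - [[0,0,0],[0,0,0]]

```text
time: 53.5
tool_pos: [0.6005, -0.2766, 0.0137]
tool_rot: [3.142, 0.0, 1.361]
contact_force: [-0.4, 0.2, 0.7]
opening: 0.0597
grip_force: 0.0
```

Call:
send_rows:
  plan:
    - [[0,0,0],[0,0,0]]
    - [[0,0,0],[0,0,0]]
    - [[0,0,0],[0,0,0]]
    - [[0,0,0],[0,0,0]]
    - [[0,0,0],[0,0,0]]
    - [[0,0,0],[0,0,0]]
    - [[0,0,0],[0,0,0]]
    - [[0,0,0],[0,0,0]]
    - [[0,0,0],[0,0,0]]
    - [[0,0,0],[0,0,0]]
  gripper: -0.8
  force: 60

```text
time: 54.75
tool_pos: [0.6006, -0.2767, 0.0138]
tool_rot: [3.141, 0.0, 1.361]
contact_force: [-0.3, -0.4, 0.4]
opening: 0.0196
grip_force: 60.0
```

Call:
send_rows:
  plan:
    - [[0,0,-0.5],[0,0,0]]
    - [[0,0,-1],[0,0,0]]
    - [[0,0,-1],[0,0,0]]
    - [[0,0,-1],[0,0,0]]
    - [[0,0,-1],[0,0,0]]
    - [[0,0,-1],[0,0,0]]
    - [[0,0,0],[0,0,0]]
    - [[0,0,0],[0,0,0]]
    - [[0,0,0],[0,0,0]]
    - [[0,0,0],[0,0,0]]

```text
time: 56.0
tool_pos: [0.6002, -0.2764, 0.1502]
tool_rot: [-3.14, -0.001, 1.361]
contact_force: [0.2, -0.2, -2.7]
opening: 0.0198
grip_force: 60.0
```

```bash
cat > tilt.py <<'E'
from m import *
s=robot.observe(); p=s["tool_pos"]; y=s["tool_rot"][2]; print(p,s["tool_rot"],s["opening"])
a=np.array([np.cos(y),np.sin(y)]); b=np.array([np.sin(y),-np.cos(y)])
im,d,P=cloud("side"); cv2.imwrite("pics/tilt.png",im)
u=(P[...,:2]-p[:2])@a; v=(P[...,:2]-p[:2])@b; z=P[...,2]-p[2]
m=(d>0)&(abs(v)<.03)&(u>.02)&(u<.085)&(z>-.03)&(z<.06)
Q=np.c_[u[m],v[m],z[m]]; print("head",len(Q),Q.min(0).round(4),Q.max(0).round(4),"face ctr should be z",-.007)
T=Q[Q[:,2]>Q[:,2].max()-.012]; A=np.c_[T[:,:2],np.ones(len(T))]; 
from numpy.linalg import lstsq
for _ in range(5):
    w=lstsq(A,T[:,2],rcond=None)[0]; k=abs(A@w-T[:,2])<.0025; A,T=A[k],T[k]
print("top plane slope",w,len(T),"ctr",(T.min(0)+T.max(0))/2)
E
python3 tilt.py; python3 -c "
from h import *
print(delta([.6407-.053*.205,.0090-.053*.979,.155]))"
```

```text
[ 0.60015404 -0.27638769  0.15016578] [-3.13996367e+00 -5.15168817e-04  1.36123248e+00] 0.01976020751715931
head 345 [ 0.0203 -0.03   -0.007 ] [0.0835 0.024  0.045 ] face ctr should be z -0.007
top plane slope [-0.04066347  0.04019965  0.04404473] 93 ctr [ 0.05465833 -0.00275455  0.04159677]
[ 9.38350029 -0.78594614 -0.18070674]
```

View pics/tilt.png

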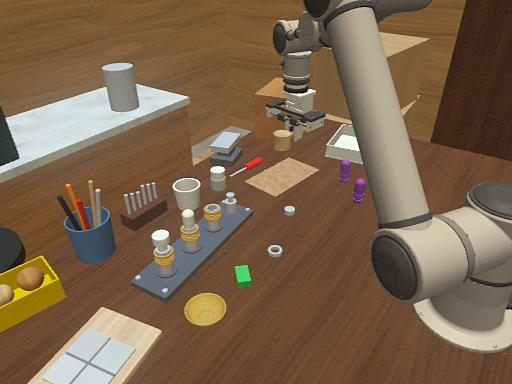

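The side view shows the mallet held level at (283,140), both stakes locked at (163,255) and (189,232), pin at (230,204).

Call:
send_rows:
  plan:
    - [[0.94,-0.08,0],[0,0,0]]
    - [[0.94,-0.08,0],[0,0,0]]
    - [[0.94,-0.08,0],[0,0,0]]
    - [[0.94,-0.08,0],[0,0,0]]
    - [[0.94,-0.08,0],[0,0,0]]
    - [[0.94,-0.08,0],[0,0,0]]
    - [[0.94,-0.08,0],[0,0,0]]
    - [[0.94,-0.08,0],[0,0,0]]
    - [[0.94,-0.08,0],[0,0,0]]
    - [[0.94,-0.08,0],[0,0,0]]

```text
time: 57.3
tool_pos: [0.63, -0.041, 0.1512]
tool_rot: [3.142, 0.0, 1.361]
contact_force: [0.6, 0.2, -3.7]
opening: 0.0199
grip_force: 60.0
```

Call:
send_rows:
  plan:
    - [[0,0,0],[0,0,0]]
    - [[0,0,0],[0,0,0]]
    - [[0,0,0],[0,0,0]]
    - [[0,0,0],[0,0,0]]
    - [[0,0,0],[0,0,0]]
    - [[0,0,0],[0,0,0]]
    - [[0,0,0],[0,0,0]]
    - [[0,0,0],[0,0,0]]
    - [[0,0,0],[0,0,0]]
    - [[0,0,0],[0,0,0]]

```text
time: 58.55
tool_pos: [0.6298, -0.0425, 0.1512]
tool_rot: [3.142, 0.0, 1.361]
contact_force: [0.7, 0.3, -2.0]
opening: 0.0192
grip_force: 60.0
```

```bash
python3 tilt.py; python3 -c "
from h import *
print(delta([.6403-.053*.207,.0095-.053*.978,.087]))"
```

```text
[ 0.62983589 -0.04253563  0.15119812] [3.14158274e+00 7.86918878e-05 1.36130725e+00] 0.019200200122628096
head 449 [ 0.0203 -0.0299 -0.007 ] [0.0827 0.0255 0.0455] face ctr should be z -0.007
top plane slope [-0.01888851  0.02096525  0.04303673] 131 ctr [ 0.0541415  -0.00203358  0.04159204]
[ 0.00442591 -0.02267472  2.56827844]
```

Call:
send_rows:
  plan:
    - [[0,0,1],[0,0,0]]
    - [[0,0,1],[0,0,0]]
    - [[0,0,1],[0,0,0]]
    - [[0,0,0.2],[0,0,0]]
    - [[0,0,0],[0,0,0]]
    - [[0,0,-0.7],[0,0,0]]
    - [[0,0,-1],[0,0,0]]
    - [[0,0,-1],[0,0,0]]
    - [[0,0,-0.5],[0,0,0]]
    - [[0,0,0],[0,0,0]]

```text
time: 59.85
tool_pos: [0.6303, -0.0426, 0.1524]
tool_rot: [3.139, 0.0, 1.361]
contact_force: [-0.8, 0.2, -3.3]
opening: 0.0197
grip_force: 60.0
```

```bash
python3 tilt.py; python3 - <<'E'
from m import *
for n in("scene","side"):
    im,d,P=cloud(n); m=(d>0)&(np.hypot(P[...,0]-.6403,P[...,1]-.0095)<.014)&(P[...,2]<.09)&(P[...,2]>.03); print(n,m.sum(),np.percentile(P[m][:,2],[50,90,99]).round(4))
    cv2.imwrite("pics/pin_%s.png"%n,im)
E
```

```text
[ 0.63028817 -0.0426109   0.15238965] [3.13946025e+00 6.27270847e-05 1.36135289e+00] 0.019738639152546703
head 440 [ 0.02   -0.03   -0.0068] [0.0829 0.0217 0.0461] face ctr should be z -0.007
top plane slope [-0.0139409   0.02660965  0.04390249] 135 ctr [ 0.05320623 -0.00401991  0.04272597]
scene 109 [0.0688 0.071  0.0718]
side 64 [0.0663 0.0699 0.0715]
```

Pin top dropped about 10 mm and stays. Returning the mallet to its pad.

Call:
send_rows:
  plan:
    - [[-0.95,0.22,0],[0,0,0]]
    - [[-0.95,0.22,0],[0,0,0]]
    - [[-0.95,0.22,0],[0,0,0]]
    - [[-0.95,0.22,0],[0,0,0]]
    - [[-0.95,0.22,0],[0,0,0]]
    - [[-0.95,0.22,0],[0,0,0]]
    - [[-0.95,0.22,0],[0,0,0]]
    - [[-0.95,0.22,0],[0,0,0]]
    - [[-0.95,0.22,0],[0,0,0]]
    - [[-0.95,0.22,0],[0,0,0]]

```text
time: 61.25
tool_pos: [0.6342, -0.2879, 0.1512]
tool_rot: [3.142, 0.0, 1.361]
contact_force: [1.3, -0.2, -2.8]
opening: 0.0195
grip_force: 60.0
```

Call:
send_rows:
  plan:
    - [[0,0,1],[0,0,0]]
    - [[0,0,1],[0,0,0]]
    - [[0,0,1],[0,0,0]]
    - [[0,0,1],[0,0,0]]
    - [[0,0,1],[0,0,0]]
    - [[0,0,0.2],[0,0,0]]
    - [[0,0,0.1],[0,0,0]]
    - [[0,0,0.1],[0,0,0]]
    - [[0,0,0],[0,0,0]]
    - [[0,0,0],[0,0,0]]

```text
time: 62.5
tool_pos: [0.6345, -0.2865, 0.0169]
tool_rot: [3.141, 0.0, 1.361]
contact_force: [-0.3, 0.4, -1.9]
opening: 0.0194
grip_force: 60.0
```

```bash
python3 tilt.py; python3 -c "
from h import *
print(delta([.634,-.287,.0138]), robot.observe()['contact_force'])"
```

```text
[ 0.63452807 -0.28645692  0.01689264] [3.14060465e+00 3.81136194e-04 1.36131432e+00] 0.019366676970128168
head 359 [ 0.0213 -0.03   -0.0136] [0.085  0.0283 0.0473] face ctr should be z -0.007
top plane slope [-0.00323976  0.01177452  0.04348227] 90 ctr [ 0.05542039 -0.003173    0.04343226]
[-0.02524925 -0.01332913  0.11880466] [ 0.27383444 -0.49202047 -2.60754127]
```

Lower the last 3 mm, release, and rise.

Call:
send_rows:
  plan:
    - [[0,0,0.05],[0,0,0]]
    - [[0,0,0.05],[0,0,0]]
    - [[0,0,0.03],[0,0,0]]
    - [[0,0,0],[0,0,0]]
    - [[0,0,0],[0,0,0]]
    - [[0,0,0],[0,0,0]]
    - [[0,0,0],[0,0,0]]
    - [[0,0,0],[0,0,0]]
    - [[0,0,0],[0,0,0]]
    - [[0,0,0],[0,0,0]]

```text
time: 63.8
tool_pos: [0.6342, -0.2863, 0.0131]
tool_rot: [-3.142, 0.0, 1.361]
contact_force: [-1.8, 0.5, 2.2]
opening: 0.0194
grip_force: 60.0
```

Call:
send_rows:
  plan:
    - [[0,0,0],[0,0,0]]
    - [[0,0,0],[0,0,0]]
    - [[0,0,0],[0,0,0]]
    - [[0,0,0],[0,0,0]]
    - [[0,0,0],[0,0,0]]
    - [[0,0,0],[0,0,0]]
    - [[0,0,0],[0,0,0]]
    - [[0,0,0],[0,0,0]]
    - [[0,0,0],[0,0,0]]
    - [[0,0,0],[0,0,0]]
  gripper: 0.1

```text
time: 65.05
tool_pos: [0.6342, -0.2863, 0.013]
tool_rot: [3.142, 0.0, 1.361]
contact_force: [-0.0, -0.0, -0.3]
opening: 0.0507
grip_force: 0.0
```

Call:
send_rows:
  plan:
    - [[0,0,-0.5],[0,0,0]]
    - [[0,0,-1],[0,0,0]]
    - [[0,0,-1],[0,0,0]]
    - [[0,0,-1],[0,0,0]]
    - [[0,0,-1],[0,0,0]]
    - [[0,0,-1],[0,0,0]]
    - [[0,0,-1],[0,0,0]]
    - [[0,0,-1],[0,0,0]]
    - [[0,0,0],[0,0,0]]
    - [[0,0,0],[0,0,0]]

```text
time: 66.3
tool_pos: [0.6338, -0.2861, 0.1998]
tool_rot: [-3.141, -0.0, 1.361]
contact_force: [0.6, 0.6, 0.1]
opening: 0.0506
grip_force: 0.0
```

```bash
python3 sl.py; python3 mal.py; python3 - <<'E'
from m import *
im,d,P=cloud("scene"); m=(d>0)&(np.hypot(P[...,0]-.6403,P[...,1]-.0095)<.014)&(P[...,2]<.09)&(P[...,2]>.03); print(np.percentile(P[m][:,2],[90,99]).round(4))
cv2.imwrite("pics/final.png",im)
E
```

```text
L 152 [0.0605 0.0755 0.0859] top 0.1364
M 179 [0.0613 0.0752 0.0857] top 0.1394
R 187 [0.0602 0.0739 0.0854] top 0.0879
[ 0.63367061 -0.28598024  0.19918594] [-3.13952855e+00 -5.93156850e-04  1.36129597e+00]
head [ 0.6451 -0.2332  0.0538] [ 0.6450094  -0.23343221] 27.87375831604004 0.05417842406603766
handle ((625.3218383789062, -326.2835998535156), (124.736572265625, 19.97521209716797), 78.0530776977539) 2290 0.04151913599029687
dir to head [0.20785654 0.97815932] yaw 1.3614131965917717 grasp [ 0.633993   -0.28527465]
[0.02601984 0.0253999  7.47922438]
[0.0707 0.0715]
```

View pics/final.png

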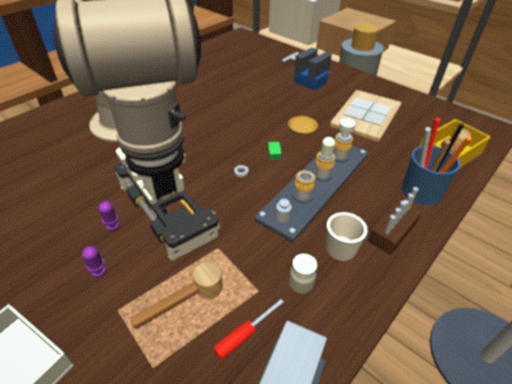

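The final view shows both stakes locked in at (345,135) and (327,155), all sleeves forward, the pin down at (284,208) and the mallet standing on its pad at (207,280).

```bash
python3 -c "
from h import *
print(robot.hand_in())"
```

```text
the job is handed in; nothing more can be done
None
```

The job is handed in (no verdict came back): by the last camera check, both stakes present (mushroom in the left socket, dome in the middle; I saw no square one) are locked in, all sleeves are forward, the pin stays down about 10 mm, and the mallet stands upright on its pad.

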